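Hold the canister cover down while the clips are closed

TASK

Pick up the loose steel cover with the black knob, set it plug-down, level and centred on the mouth of the steel canister, and press it straight down against the springy orange gasket with a steady push of about 10 newtons (the weight of one kilogram; the gasket is then squeezed to about half of its travel), so that someone else can close the clips. Press gently, never above 22 newtons, keep the push steady for at least three seconds and finish while still pressing: do not let go and do not back off. Leave the canister standing where it is and do not disturb the timer, the salt shaker and the brown sauce pot.

Things in the scene. Friction and masses are not known exactly. Their poses are not given: they have to be found in the camera images.
- cover_knob (a point): middle of the cover's upright black knob (cylinder, 28 mm diameter, 38 mm high), on the cover's axis: 33 mm above the underside of the cover's plug, 25 mm above the flange's underside, 19 mm above the flange's top, 19 mm below the knob's top; z up along the axis
- cover: loose round steel cover, about 0.15 kg, lying on the table plug down, knob up. Plug 91 mm diameter, 8 mm deep, lower edge chamfered; above it a flange 115 mm diameter, 6 mm thick; above that the knob. Origin at the centre of the plug's underside, z up along its axis
- canister: loose open steel canister standing on the table, about 0.7 kg: body 104 mm diameter, at its top a collar 116 mm in diameter whose upper edge is 90 mm above the table; two open wire clips hang at its sides (fixed to it, up to 64 mm from the axis). Origin at the centre of its underside, z up
- canister_mouth (a point): centre of the canister's mouth, at the height of the top face of the unsqueezed gasket, 102 mm above the canister's underside; does not move with the gasket. The opening is about 96 mm wide, so the cover's plug enters with about 2.5 mm to spare all round
- gasket (a joint): squeeze in m of the springy orange gasket ring (98 mm inside, 110 mm outside diameter) on the mouth: 0 when empty, grows as it is pressed down, 0.012 at its stop, flush with the collar. Linear spring, 1.6 N per mm; the cover's weight alone squeezes it about 1 mm, 10 N in all about 6 mm
- timer: bystander: red and white kitchen timer, 62 mm diameter, 40 mm high; origin at the centre of its underside
- salt_shaker: bystander: salt shaker with grey top, 44 mm diameter, 90 mm high; origin at the centre of its underside
- brown_pot: bystander: small lidded sauce pot with brown contents, 53 mm diameter, 36 mm high; origin at the centre of its underside
Not all that is in view belongs to the job. Leave any pink or turquoise look-alike of the cover alone.

How it is judged (in metres and radians):
On the way:
1. the cover sits level in the mouth and is pressed onto the gasket with 6 to 14 N for three seconds (horizontal distance between cover_knob and canister_mouth below 0.006 m and z of cover_knob in the frame of canister_mouth below 0.0235 m and angle between cover's own z axis and vertical below 0.06 rad and contact force between cover and canister between 6 and 14 N), for 3 s.
At the end, for the whole second after the job is handed in: Through the last second the robot is still pressing: the cover is centred on the canister's mouth within 6 mm, level within 0.06 rad, its plug inside the gasket, pressed on the gasket with 6 to 14 N and at rest; the canister stands upright on the table within 30 mm of where it was (all of step 1 and contact force between any of the arm, the fingers and cover above 3 N and angle between canister's own z axis and vertical below 0.05 rad and height (world z) of canister between -0.006 and 0.006 m and distance of canister from where it was at the start of the episode below 0.03 m and linear speed of cover below 0.02 m/s); the arm keeps its last pose, push and grip.
It fails at once if the cover is pressed onto the canister with more than 22 N (contact force between cover and canister above 22 N).
It fails at once if the canister is pushed more than 30 mm away or tipped (distance of canister from where it was at the start of the episode above 0.03 m or angle between canister's own z axis and vertical above 0.2 rad).
It fails at once if a bystander (timer, salt shaker, brown sauce pot) is moved more than 30 mm or tipped (distance of any of timer, salt_shaker, brown_pot from where it was at the start of the episode above 0.03 m or angle between any of timer, salt_shaker, brown_pot's own z axis and vertical above 0.3 rad).
It also fails if it takes over 48 s, if anything falls off the work surface, if the arm or the gripper's body presses on something with over 40 N, if the wrist force passes 120 N, or if a joint passes its speed limit or range.

ROBOT

A 6-joint arm with a two-finger parallel gripper is mounted at the origin on a cart in front of the work surface, level with it; the furniture and walls round the work are solid. World frame = base frame: x ahead of the robot, y to its left, z up, the work surface at z = 0. Lengths are in mm, angles in rad, forces in N, time in s.
With the tool pointing down it reaches from about 350 to 975 mm from the base axis. Payload 17.4 kg.
Tool frame: the origin (TCP) lies at the very end of the fingers, on their centre line; the grasp point (between the pads) lies 19 mm behind it; z points along the fingers, y is the direction in which the jaws open and shut (so a half turn about z gives the same grasp; the last joint's range is limited). The gripper opens to 85 mm and grips with 20 to 120 N. Pads are 22 mm wide; open, the fingers measure 114 mm over their backs; the gripper's body (76 mm by 85 mm) begins 54 mm behind the grasp point. The pads swing forward as they close: fully open they stand 13 mm farther back than shut.
Start: joints at [1.201, 0.116, 1.442, -0, 1.584, -0.038], TCP at [219.886, 638.187, 231.303] pointing down, gripper open.
Joint ranges: [-2.83, 2.83], [-0.83, 2.19], [0.07, 2.5], [-1.14, 4.28], [0.01, 3], [-2.97, 2.97]. Speed limits (rad/s): [1.89, 1.89, 2.22, 3.14, 3.14, 3.14].

INTERFACE

Orientations are given as a unit quaternion [x, y, z, w].
In Python, from cell import env, imaging, job gives the robot as it stands.
- The arm moves only by the tool play_rows, never from a script. Its argument "increments" is a list of rows, each an object with "dr": the turn, a rotation vector about the tool's x, y, z in degrees, a list of three; "translation": the shift along the tool's x, y, z in mm, a list of three; "fingers": the closure, from -1 (fully open) to 1 (shut). A call has 1 to 20 rows; each row shifts and turns the commanded pose from where the row before left it, along the tool's axes as they then stand; what a row does not reach is not made up. A row lasts 1/10 s, in which the tool goes at most 50 mm and 8.59 degrees, less where a joint would pass 70% of its speed; a pose out of reach is approached as far as the arm can. A call with a gripper value outside its range is refused whole. The fingers move at their own pace and stop on an object; the grip force is fixed at half the most. Time passes only in rows, so rows that do not move let the fingers close. It gives the time, the measured TCP pose, the force and the opening at its end, in the units of the state.
- env.state(): the state, without advancing time (a new reading comes with each control period).
- imaging.get_image(name): name is "scene" or "side" or "wrist"; returns the picture (384x512x3 uint8, red, green, blue); there is no depth.
- imaging.camera_info(name): a dict with "fx", "fy", "cx", "cy" (pixels), "xyz" and "attitude" of the camera in the world. Camera axes: x right, y down, z forward; pixel columns grow to the right and rows downward; lengths in mm; the calibration is good to about 2 mm. The wrist camera is an equidistant fisheye: a pixel r from the principal point sees the ray r / f radians off the axis. A picture is of the moment at which its call begins: read the wrist's pose just before it. camera_info takes no time and is no camera call; for the wrist camera it gives the pose at the moment of the call.
- job.sign_off(): hands the job in, once; it reports no verdict.
The state is a dict: "clock": time; "qpos": joint angles; "joint_velocities": joint speeds; "tau": joint torques, N m; "ee_pos": TCP position; "tool_rot": TCP orientation; "ft_force": force on the tool from outside, world axes, zero at the start; "torque": the same for the moment, N m; "width": finger opening in mm.
Only numpy, scipy, OpenCV 4.12 (cv2) and the standard library are available. Lean on these libraries where they do the work, as an engineer would, in place of code of your own. Each camera call takes 0.05 s, during which the arm holds its last target.

## Working session

There is one attempt and no reset: what is moved stays moved. The work goes in short steps, Python scripts to look and compute and a tool call to move; the robot and the scene stay as the last step left them, time stands still between calls to the robot, and variables do not carry over. Pictures are saved under pics/ and viewed, and the job is handed in when it is done.

Besides the shell and the picture viewer there is one more tool, called after "Call:" in YAML: its name, and indented under it one key for each argument. play_rows: Moves the arm, as the interface text tells. Its arguments: {"type":"object","properties":{"increments":{"type":"array","items":{"type":"object","properties":{"dr":{"type":"array","items":{"type":"number"}},"translation":{"type":"array","items":{"type":"number"}},"fingers":{"type":"number"}}}}},"required":["increments"]}

```bash
mkdir -p pics; ls; cat > h.py <<'E'
import numpy as np, cv2
from cell import env, imaging, job
from scipy.spatial.transform import Rotation as R
def ray(ci,u,v,fish=False):
    x=(u-ci['cx'])/ci['fx'];y=(v-ci['cy'])/ci['fy']
    if fish:
        r=np.hypot(x,y); d=np.array([x/r*np.sin(r),y/r*np.sin(r),np.cos(r)]) if r>1e-9 else np.array([0,0,1.])
    else: d=np.array([x,y,1.]); d/=np.linalg.norm(d)
    return np.array(ci['xyz']),R.from_quat(ci['attitude']).apply(d)
def onz(ci,u,v,z,fish=False):
    o,d=ray(ci,u,v,fish); return o+d*(z-o[2])/d[2]
def proj(ci,P,fish=False):
    p=R.from_quat(ci['attitude']).inv().apply(np.atleast_2d(P)-np.array(ci['xyz']))
    if fish:
        rr=np.hypot(p[:,0],p[:,1]); th=np.arctan2(rr,p[:,2]); k=np.where(rr>1e-9,th/np.maximum(rr,1e-9),0)
        return np.c_[ci['cx']+ci['fx']*p[:,0]*k, ci['cy']+ci['fy']*p[:,1]*k]
    return np.c_[ci['cx']+ci['fx']*p[:,0]/p[:,2], ci['cy']+ci['fy']*p[:,1]/p[:,2]]
E
python3 - <<'E'
from h import *
print(env.state())
for n in ("scene","side","wrist"):
    print(n,imaging.camera_info(n))
    im=imaging.get_image(n); cv2.imwrite(f"pics/{n}0.png",im[:,:,::-1])
E
```

```text
pics
{'clock': 0.0, 'qpos': array([ 1.20119766e+00,  1.16470481e-01,  1.44226125e+00,  1.63262825e-05,
        1.58401039e+00, -3.77987335e-02]), 'joint_velocities': array([-0.00043599, -0.00037402,  0.00121328,  0.00020512,  0.00194937,
        0.00014492]), 'tau': array([ 2.14934676e-03, -7.31973982e+01, -6.32490993e+01,  1.71248093e-04,
        6.11304684e-03,  8.35251399e-06]), 'ee_pos': array([219.81131844, 638.00225241, 230.57512514]), 'tool_rot': array([ 1.65139878e-01,  9.86269989e-01, -5.61199064e-04, -1.24258125e-04]), 'ft_force': array([ 1.15281323, -0.07172375,  0.25004517]), 'torque': array([0.02266268, 0.01551269, 0.00981706]), 'width': 85.49333500816226}
scene {'fx': 381.77501885699337, 'fy': 381.77501885699337, 'cx': 250.2493731410281, 'cy': 183.47617118350564, 'xyz': array([  45.84777493, -410.63484855,  737.52758872]), 'attitude': array([ 0.84756995, -0.36106253,  0.14584468, -0.36053898])}
side {'fx': 428.6426594820482, 'fy': 428.6426594820482, 'cx': 255.8787147770676, 'cy': 192.7190942658282, 'xyz': array([ 487.37784321, 1075.8809693 ,  822.79607113]), 'attitude': array([ 1.59643886e-04,  8.86159996e-01, -4.63197033e-01,  1.29978825e-02])}
wrist {'fx': 297.3186396354542, 'fy': 297.3186396354542, 'cx': 260.75197056788454, 'cy': 191.15429440189095, 'xyz': array([140.4761671 , 665.0428241 , 372.62295343]), 'attitude': array([0.80289587, 0.57274902, 0.09553808, 0.13486757])}
```

View pics/scene0.png

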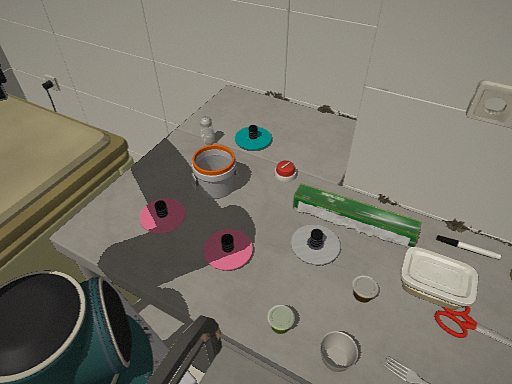

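View pics/side0.png

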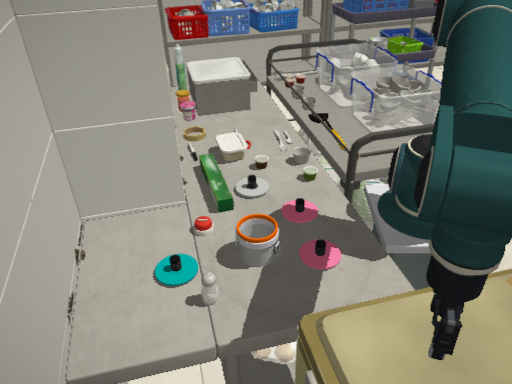

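View pics/wrist0.png

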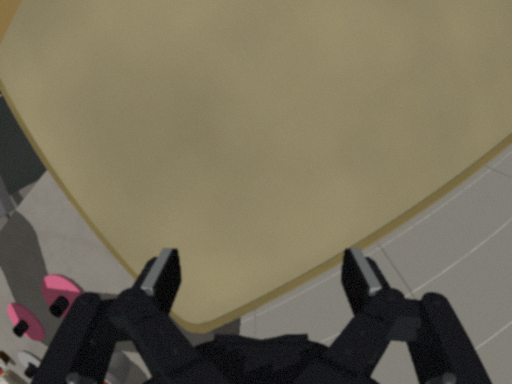

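```bash
python3 - <<'E'
import cv2
a=cv2.imread("pics/scene0.png");b=cv2.imread("pics/side0.png")
c=cv2.resize(a[210:280,280:370],None,fx=6,fy=6,interpolation=cv2.INTER_CUBIC); cv2.imwrite("pics/c1.png",c)
c=cv2.resize(a[130:210,170:310],None,fx=5.5,fy=5.5,interpolation=cv2.INTER_CUBIC); cv2.imwrite("pics/c2.png",c)
c=cv2.resize(b[160:280,190:310],None,fx=5,fy=5,interpolation=cv2.INTER_CUBIC); cv2.imwrite("pics/c3.png",c)
E
```

```text
(no output)
```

View pics/c1.png

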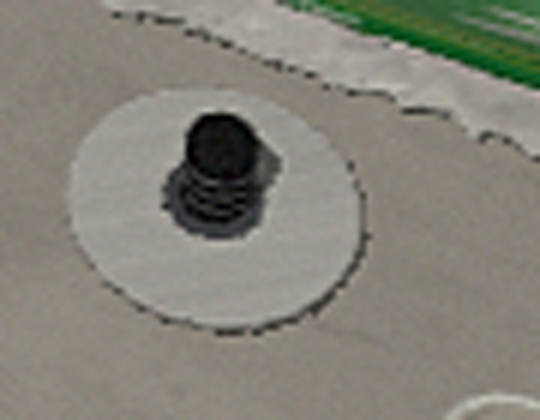

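View pics/c2.png

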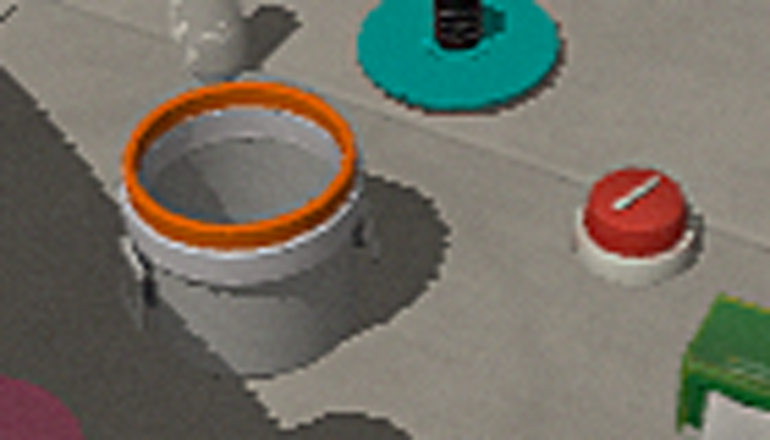

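View pics/c3.png

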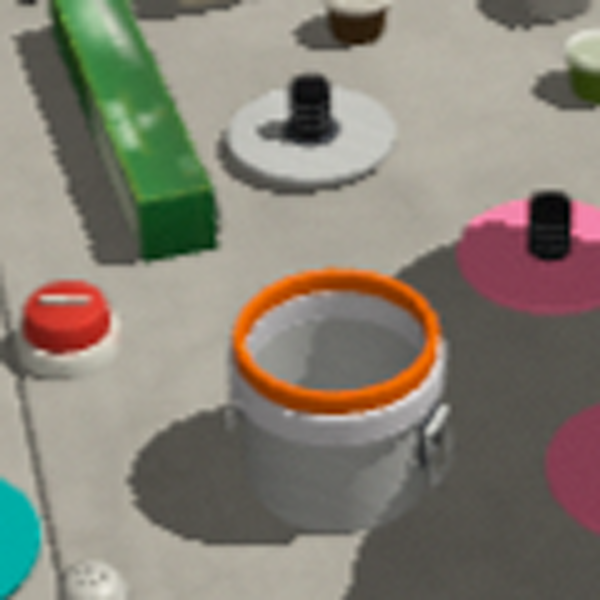

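```bash
cat >> h.py <<'E'
t=np.linspace(0,2*np.pi,720)
def circ(x,y,z,r): return np.c_[x+r*np.cos(t),y+r*np.sin(t),0*t+z]
def ext(ci,x,y,z,r,fish=False):
    p=proj(ci,circ(x,y,z,r),fish); return np.array([p[:,0].min(),p[:,0].max(),p[:,1].min(),p[:,1].max()])
E
python3 - <<'E'
from h import *
from scipy.optimize import least_squares
S=imaging.camera_info("scene");D=imaging.camera_info("side")
f=lambda s,ox,oy,l,r,tp,b=None:[(l+.5)/s-.5+ox,(r+.5)/s-.5+ox,(tp+.5)/s-.5+oy]+([] if b is None else [(b+.5)/s-.5+oy])
def fit(name,items,g):
    def res(q): return np.concatenate([ext(ci,q[0],q[1],z,r)[:len(m)]-m for ci,z,r,m in items])
    o=least_squares(res,g); print(name,o.x.round(1),res(o.x).round(2))
    for it in items:
        o1=least_squares(lambda q: ext(it[0],q[0],q[1],it[1],it[2])[:len(it[3])]-it[3],g); print('   single',o1.x.round(1))
can=[(S,102,55,f(5.5,170,130,122,357,80)),(D,102,55,f(5,190,160,232,441,268))]
fit('can',can,[600,100])
cov=[(S,14,57.5,f(6,280,210,68,365,87)),(D,14,57.5,f(5,190,160,227,397,85)),(S,52,14,f(6,280,210,186,259,111)),(D,52,14,f(5,190,160,290,331,73))]
fit('cov',cov,[600,-100])
for n,u,v,z in [('timer',285,166,40),('salt',206,120,90),('pink1',160,205,52),('pink2',227,237,52),('turq',253,128,52),('greenR',390,222,40),('greenL',298,190,50),('brown',365,282,36)]:
    print(n,onz(S,u,v,z).round(0))
E
```

```text
can [512.3 188.2] [-0.36 -0.26 -0.42  0.07 -0.37 -1.01]
   single [511.6 186.3]
   single [511.8 192.9]
cov [ 533.7 -134.6] [-0.56 -0.34 -0.22  0.04 -0.1  -0.81  0.02  0.32 -0.2  -0.14  0.02 -0.96]
   single [ 533.9 -135.8]
   single [ 533.5 -129.3]
   single [ 533.  -134.7]
   single [ 533.4 -128.6]
timer [668.  74.  40.]
salt [620. 340.  90.]
pink1 [339. 194.  52.]
pink2 [385.   4.  52.]
turq [723. 248.  52.]
greenR [ 687. -235.   40.]
greenL [612. -16.  50.]
brown [ 510. -279.   36.]
```

Candidates (scene view): turquoise look-alike (253,137), pink (163,215), pink (228,249), and the bare steel disc with black knob (316,243). The crop shows the last one is plain grey steel with a black knob, so that is the one I want. Canister ring centre is at about (214,160) in the scene view.

Call:
play_rows:
  increments:
    - {"translation":[-14,-16,2],"dr":[0,0,0],"fingers":-1}
    - {"translation":[-26,-30,4],"dr":[0,0,0],"fingers":-1}
    - {"translation":[-28,-32,4],"dr":[0,0,0],"fingers":-1}
    - {"translation":[-28,-32,4],"dr":[0,0,0],"fingers":-1}
    - {"translation":[-28,-32,4],"dr":[0,0,0],"fingers":-1}
    - {"translation":[-28,-32,4],"dr":[0,0,0],"fingers":-1}
    - {"translation":[-28,-32,4],"dr":[0,0,0],"fingers":-1}
    - {"translation":[-28,-32,4],"dr":[0,0,0],"fingers":-1}
    - {"translation":[-28,-32,4],"dr":[0,0,0],"fingers":-1}
    - {"translation":[-28,-32,4],"dr":[0,0,0],"fingers":-1}
    - {"translation":[-28,-32,4],"dr":[0,0,0],"fingers":-1}
    - {"translation":[-28,-32,4],"dr":[0,0,0],"fingers":-1}
    - {"translation":[-28,-32,4],"dr":[0,0,0],"fingers":-1}
    - {"translation":[-28,-32,4],"dr":[0,0,0],"fingers":-1}
    - {"translation":[-28,-32,4],"dr":[0,0,0],"fingers":-1}
    - {"translation":[-28,-32,4],"dr":[0,0,0],"fingers":-1}
    - {"translation":[-28,-32,4],"dr":[0,0,0],"fingers":-1}
    - {"translation":[-28,-32,4],"dr":[0,0,0],"fingers":-1}
    - {"translation":[-28,-32,4],"dr":[0,0,0],"fingers":-1}
    - {"translation":[-28,-32,4],"dr":[0,0,0],"fingers":-1}

```text
clock: 2.15
ee_pos: [531.9, -129.0, 153.0]
tool_rot: [0.165, 0.986, 0.0, 0.0]
ft_force: [-0.2, 0.5, 0.0]
width: 85.4
```

Call:
play_rows:
  increments:
    - {"translation":[0,0,0],"dr":[0,0,0],"fingers":-1}
    - {"translation":[0,0,0],"dr":[0,0,0],"fingers":-1}
    - {"translation":[0,0,0],"dr":[0,0,0],"fingers":-1}

```text
clock: 2.45
ee_pos: [531.4, -126.4, 153.3]
tool_rot: [0.165, 0.986, 0.0, -0.0]
ft_force: [0.3, 0.6, 0.1]
width: 85.7
```

```bash
python3 - <<'E'
from h import *
s=env.state(); W=imaging.camera_info("wrist"); im=imaging.get_image("wrist")
import json
cv2.imwrite("pics/w1.png",cv2.resize(im[:,:,::-1],(768,576),interpolation=cv2.INTER_CUBIC)); cv2.imwrite("pics/w1raw.png",im[:,:,::-1])
print(s['ee_pos'],s['tool_rot'],s['ft_force'],W['xyz'],W['attitude'])
print(proj(W,[[533.5,-134,52],[533.5,-134,14],[533.5,-134,33]],True), ext(W,533.5,-134,14,57.5,True),ext(W,533.5,-134,52,14,True))
E
```

```text
[ 531.36612172 -126.42895652  153.27062149] [ 1.64957288e-01  9.86300702e-01  9.41449521e-05 -9.24132275e-05] [0.28796859 0.6234256  0.07811397] [451.97447081 -99.60697043 295.29917128] [0.80285901 0.57282574 0.0960003  0.1344322 ]
[[253.82064443 195.9605727 ]
 [254.66113066 182.8875191 ]
 [254.26714695 188.99900789]] [197.51080094 312.21505492 124.8867483  234.62526779] [237.77651434 269.90050254 180.57507913 210.7898883 ]
```

View pics/w1.png

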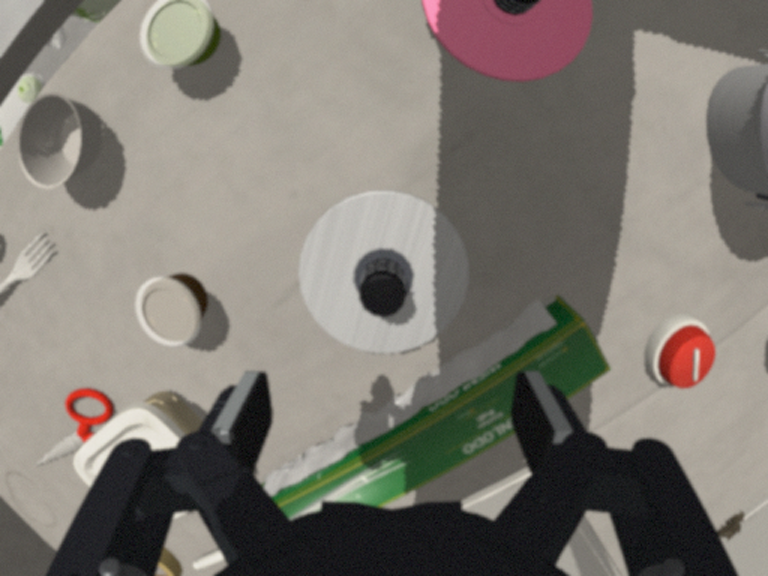

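```bash
python3 - <<'E'
import cv2
a=cv2.imread("pics/w1raw.png")
cv2.imwrite("pics/w1c.png",cv2.resize(a[120:244,190:320],None,fx=4.8,fy=4.8,interpolation=cv2.INTER_CUBIC))
E
```

```text
(no output)
```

View pics/w1c.png

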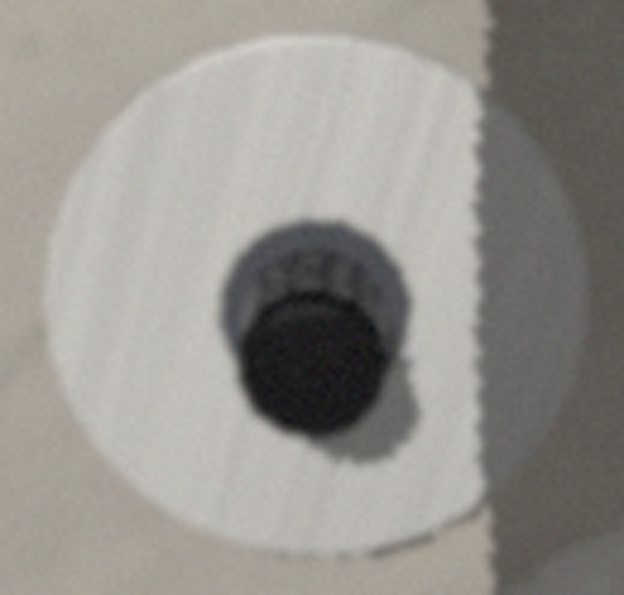

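```bash
python3 - <<'E'
from h import *
from scipy.optimize import least_squares
W=imaging.camera_info("wrist")
c=lambda l,r,t_,b:np.array([(l+.5)/4.8-.5+190,(r+.5)/4.8-.5+190,(t_+.5)/4.8-.5+120,(b+.5)/4.8-.5+120])
for z,r,m in [(14,57.5,c(46,586,35,552)),(52,14,c(240,388,290,437))]:
    o=least_squares(lambda q: ext(W,q[0],q[1],z,r,True)-m,[533,-134]);print(o.x.round(1),o.fun.round(2))
P=np.array([534,-134.5,100]) ; s=env.state(); Rt=R.from_quat(s['tool_rot'])
print(Rt.as_matrix().round(4)); print(Rt.inv().apply(P-s['ee_pos']))
E
```

```text
[ 535.  -133.7] [-1.01  0.99 -0.69  1.  ]
[ 533.7 -132.7] [-0.64  0.64  0.21 -0.2 ]
[[-9.458e-01  3.249e-01  3.000e-04]
 [ 3.249e-01  9.458e-01  0.000e+00]
 [-3.000e-04  1.000e-04 -1.000e+00]]
[-5.1053333  -7.00766181 53.51276856]
```

Call:
play_rows:
  increments:
    - {"translation":[-2.4,-3,10],"dr":[0,0,0],"fingers":-1}
    - {"translation":[-2.4,-3,20],"dr":[0,0,0],"fingers":-1}
    - {"translation":[0,0,20],"dr":[0,0,0],"fingers":-1}
    - {"translation":[0,0,20],"dr":[0,0,0],"fingers":-1}
    - {"translation":[0,0,20],"dr":[0,0,0],"fingers":-1}
    - {"translation":[0,0,20],"dr":[0,0,0],"fingers":-1}
    - {"translation":[0,0,15],"dr":[0,0,0],"fingers":-1}
    - {"translation":[0,0,10],"dr":[0,0,0],"fingers":-1}
    - {"translation":[0,0,0],"dr":[0,0,0],"fingers":-1}
    - {"translation":[0,0,0],"dr":[0,0,0],"fingers":-1}

```text
clock: 3.5
ee_pos: [534.5, -134.3, 18.8]
tool_rot: [0.165, 0.986, -0.0, 0.0]
ft_force: [0.5, -0.1, -0.0]
width: 85.6
```

```bash
python3 - <<'E'
from h import *
s=env.state(); W=imaging.camera_info("wrist"); im=imaging.get_image("wrist")
cv2.imwrite("pics/w2.png",cv2.resize(im[:,:,::-1],(768,576),interpolation=cv2.INTER_CUBIC))
im=imaging.get_image("scene");cv2.imwrite("pics/s2.png",cv2.resize(im[150:300,230:430,::-1],None,fx=4,fy=4,interpolation=cv2.INTER_CUBIC))
print(s)
E
```

```text
{'clock': 3.5, 'qpos': array([-2.92537524e-01, -1.01272614e-02,  1.93014605e+00,  6.59622293e-06,
        1.22100400e+00, -1.53166536e+00]), 'joint_velocities': array([-0.00122997, -0.00885157, -0.01112582,  0.00026864,  0.00189693,
       -0.00317954]), 'tau': array([ 7.30338693e-02, -5.40173042e+01, -5.49798167e+01,  1.29192664e-03,
       -5.59913542e-02, -6.47084726e-04]), 'ee_pos': array([ 534.48108205, -134.34083877,   18.84347309]), 'tool_rot': array([ 1.65076296e-01,  9.86280759e-01, -3.29313143e-05,  2.83038620e-04]), 'ft_force': array([ 0.52237594, -0.10834042, -0.02807643]), 'torque': array([ 0.064097  , -0.02318541,  0.01939583]), 'width': 85.6366698017575}
```

View pics/w2.png

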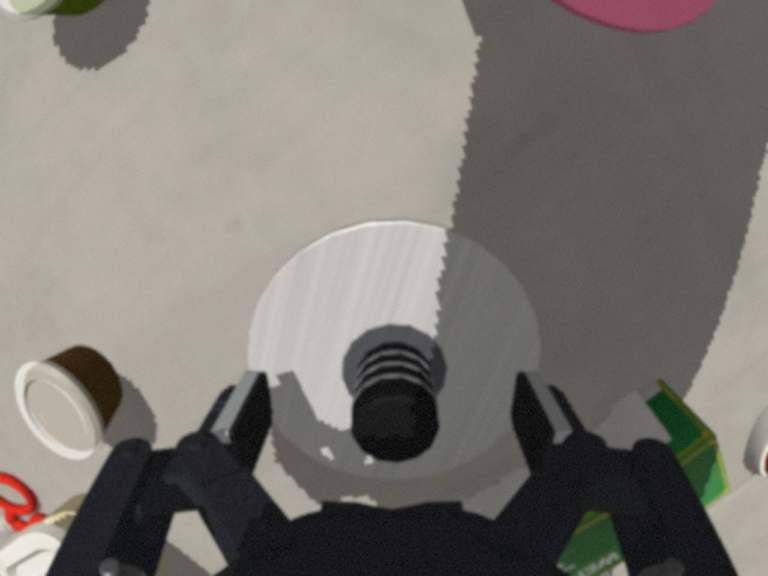

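View pics/s2.png

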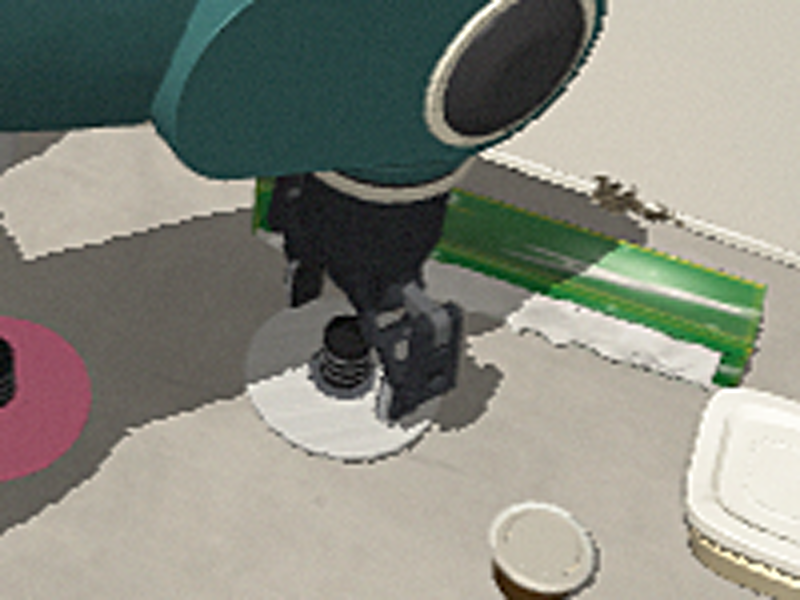

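```bash
python3 - <<'E'
from h import *
s=env.state(); W=imaging.camera_info("wrist")
p=s['ee_pos']
for dx in (-3,0,3):
    q=p+R.from_quat(s['tool_rot']).apply([dx,0,0]); print(dx,1.5*ext(W,q[0],q[1],52,14,True),1.5*ext(W,q[0],q[1],14,57.5,True))
E
```

```text
-3 [347.06548347 438.08296071 400.90111904 470.98136136] [245.06953263 539.33120663 226.2541191  484.21366855]
0 [346.56303913 438.61904431 392.3247576  464.28721769] [244.0398628  540.37462744 217.48034394 479.5377264 ]
3 [346.05820942 439.15767805 383.531516   457.40765417] [243.01971434 541.40839879 208.64394315 474.76555859]
```

The jaws straddle the steel cover's knob, with the knob top at (395,425) in the wrist view. The predicted outline matches to about 1 mm, so I'll close.

Call:
play_rows:
  increments:
    - {"translation":[0,0,0],"dr":[0,0,0],"fingers":1}
    - {"translation":[0,0,0],"dr":[0,0,0],"fingers":1}
    - {"translation":[0,0,0],"dr":[0,0,0],"fingers":1}
    - {"translation":[0,0,0],"dr":[0,0,0],"fingers":1}
    - {"translation":[0,0,0],"dr":[0,0,0],"fingers":1}
    - {"translation":[0,0,0],"dr":[0,0,0],"fingers":1}
    - {"translation":[0,0,0],"dr":[0,0,0],"fingers":1}
    - {"translation":[0,0,0],"dr":[0,0,0],"fingers":1}

```text
clock: 4.4
ee_pos: [534.4, -134.4, 18.7]
tool_rot: [0.165, 0.986, -0.0, 0.0]
ft_force: [-0.9, -0.1, 5.5]
width: 26.7
```

Call:
play_rows:
  increments:
    - {"translation":[0,0,-4],"dr":[0,0,0],"fingers":1}
    - {"translation":[0,0,-10],"dr":[0,0,0],"fingers":1}
    - {"translation":[0,0,-18],"dr":[0,0,0],"fingers":1}
    - {"translation":[0,0,-20],"dr":[0,0,0],"fingers":1}
    - {"translation":[0,0,-20],"dr":[0,0,0],"fingers":1}
    - {"translation":[0,0,-20],"dr":[0,0,0],"fingers":1}
    - {"translation":[0,0,-20],"dr":[0,0,0],"fingers":1}
    - {"translation":[0,0,-18],"dr":[0,0,0],"fingers":1}
    - {"translation":[0,0,-10],"dr":[0,0,0],"fingers":1}
    - {"translation":[0,0,0],"dr":[0,0,0],"fingers":1}
    - {"translation":[0,0,0],"dr":[0,0,0],"fingers":1}
    - {"translation":[0,0,0],"dr":[0,0,0],"fingers":1}

```text
clock: 5.6
ee_pos: [533.8, -134.2, 157.2]
tool_rot: [0.165, 0.986, 0.0, -0.001]
ft_force: [-0.5, 1.4, -1.8]
width: 26.8
```

```bash
python3 - <<'E'
from h import *
s=env.state(); W=imaging.camera_info("wrist"); im=imaging.get_image("wrist")
cv2.imwrite("pics/w3raw.png",im[:,:,::-1])
cv2.imwrite("pics/w3.png",cv2.resize(im[:,:,::-1],(768,576),interpolation=cv2.INTER_CUBIC))
im=imaging.get_image("scene");cv2.imwrite("pics/s3.png",cv2.resize(im[120:290,240:430,::-1],None,fx=4,fy=3.5,interpolation=cv2.INTER_CUBIC))
im=imaging.get_image("side");cv2.imwrite("pics/d3raw.png",im[:,:,::-1]);cv2.imwrite("pics/d3.png",cv2.resize(im[80:280,160:360,::-1],None,fx=3,fy=3,interpolation=cv2.INTER_CUBIC))
print(s['ee_pos'],s['tool_rot'],s['ft_force'],s['torque'],s['width'])
p=s['ee_pos'];print(1.5*ext(W,p[0],p[1],p[2]-4.7,57.5,True),1.5*ext(W,p[0],p[1],p[2]+33.3,14,True))
E
```

```text
[ 533.781296   -134.20964138  157.15162172] [ 1.65144745e-01  9.86269025e-01  9.39701531e-05 -7.83436614e-04] [-0.54362241  1.4487394  -1.75891632] [-0.02115787 -0.00930041  0.01739038] 26.807537724241215
[243.64095879 540.77522775 217.73908111 480.66871627] [346.37033498 438.77874701 393.01541869 465.29507768]
```

View pics/w3.png

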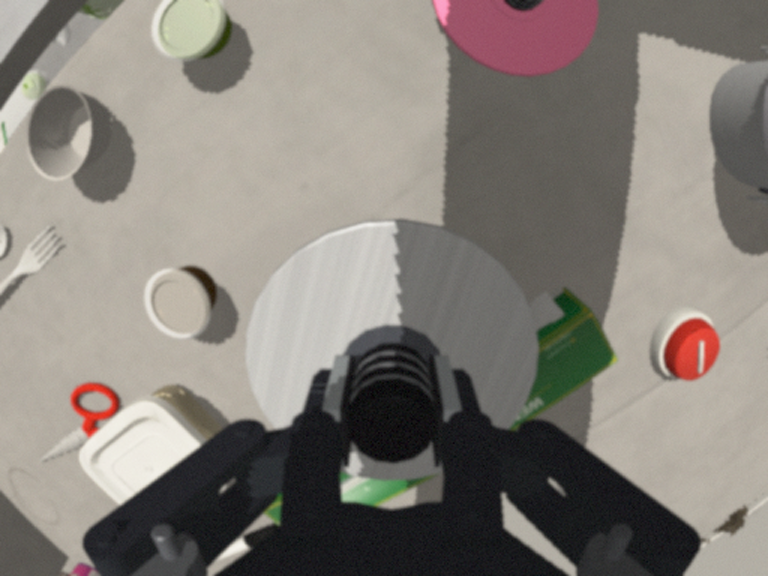

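View pics/s3.png

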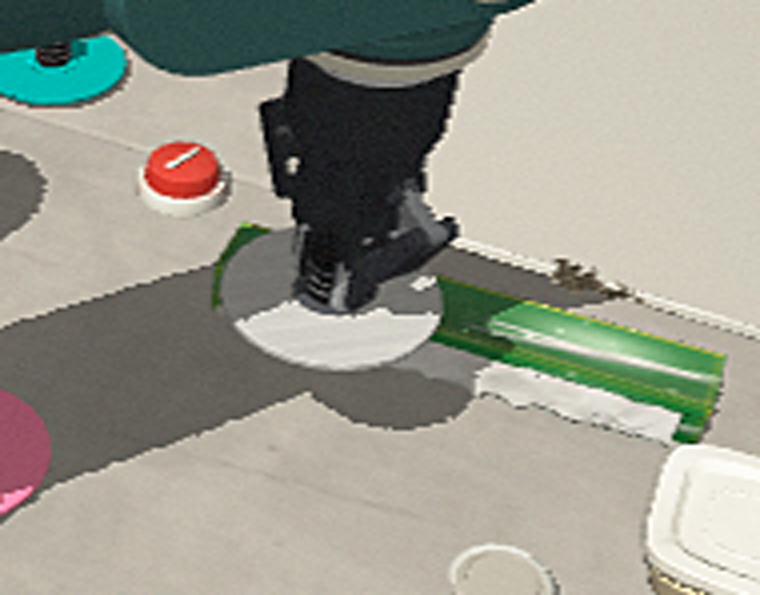

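View pics/d3.png

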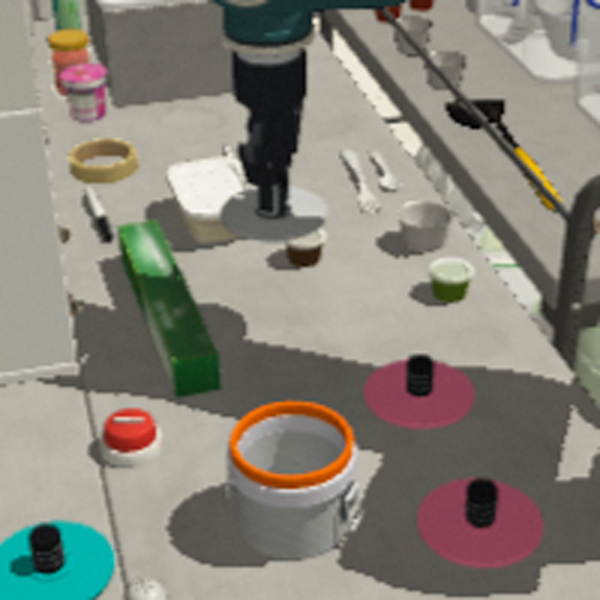

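The cover is lifted, level and held by the knob; in the wrist view its flange spans columns 246-539. Next I'll move part-way and look at the canister mouth from above.

Call:
play_rows:
  increments:
    - {"translation":[5,10,0],"dr":[0,0,0],"fingers":1}
    - {"translation":[10,20,0],"dr":[0,0,0],"fingers":1}
    - {"translation":[14,30,0],"dr":[0,0,0],"fingers":1}
    - {"translation":[14,30,0],"dr":[0,0,0],"fingers":1}
    - {"translation":[14,30,0],"dr":[0,0,0],"fingers":1}
    - {"translation":[10,20,0],"dr":[0,0,0],"fingers":1}
    - {"translation":[5,10,0],"dr":[0,0,0],"fingers":1}
    - {"translation":[0,0,0],"dr":[0,0,0],"fingers":1}
    - {"translation":[0,0,0],"dr":[0,0,0],"fingers":1}
    - {"translation":[0,0,0],"dr":[0,0,0],"fingers":1}

```text
clock: 6.75
ee_pos: [515.1, 30.2, 158.2]
tool_rot: [0.166, 0.986, -0.0, -0.0]
ft_force: [-0.6, -0.5, -2.1]
width: 26.9
```

```bash
python3 - <<'E'
from h import *
s=env.state(); W=imaging.camera_info("wrist"); im=imaging.get_image("wrist")
cv2.imwrite("pics/w4raw.png",im[:,:,::-1])
np.save("w4.npy",np.r_[W['xyz'],W['attitude']])
cv2.imwrite("pics/w4.png",cv2.resize(im[60:260,330:512,::-1],None,fx=3,fy=3,interpolation=cv2.INTER_CUBIC))
print(s['ee_pos'],s['tool_rot'],s['ft_force'],s['width'])
print(ext(W,512,188.5,102,55,True),ext(W,512,188.5,102,49,True))
E
```

```text
[515.06372885  30.20822179 158.24521043] [ 1.65524089e-01  9.86205742e-01 -9.93592645e-05 -3.87509619e-05] [-0.58560181 -0.46933038 -2.09301732] 26.877744788199248
[391.63328986 499.05203314  72.95074934 209.34807301] [398.88418587 494.48853066  80.77887771 202.56935962]
```

View pics/w4.png

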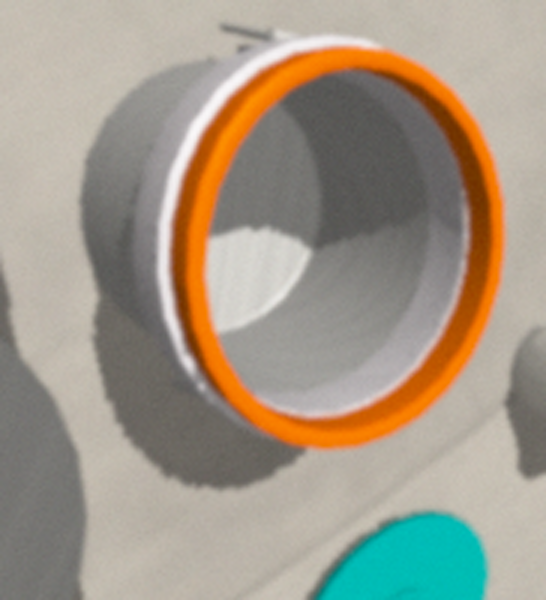

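```bash
python3 - <<'E'
from h import *
from scipy.optimize import least_squares
a=np.load("w4.npy");W=dict(imaging.camera_info("wrist"));W['xyz']=a[:3];W['attitude']=a[3:]
def mask(f,box=None):
    im=cv2.imread(f); h=cv2.cvtColor(cv2.resize(im,None,fx=4,fy=4,interpolation=cv2.INTER_CUBIC),cv2.COLOR_BGR2HSV)
    m=((h[...,0]<16)&(h[...,0]>5)&(h[...,1]>165)&(h[...,2]>90)).astype(np.uint8)
    if box: 
        q=np.zeros_like(m); x0,x1,y0,y1=[4*b for b in box]; q[y0:y1,x0:x1]=m[y0:y1,x0:x1]; m=q
    n,l,st,_=cv2.connectedComponentsWithStats(m); k=1+st[1:,4].argmax()
    x,y,w,hh=st[k,:4]; return np.array([x,x+w,y,y+hh])/4-.5, (l==k)
def e2(ci,x,y,fish):
    A=ext(ci,x,y,102,55,fish);B=ext(ci,x,y,90,55,fish)
    return np.array([min(A[0],B[0]),max(A[1],B[1]),min(A[2],B[2]),max(A[3],B[3])])
for n,ci,f,fish,box in [('wrist',W,'pics/w4raw.png',True,(370,512,50,240)),('scene',imaging.camera_info('scene'),'pics/scene0.png',False,(180,250,130,190)),('side',imaging.camera_info('side'),'pics/side0.png',False,(220,290,200,260)),('side3',imaging.camera_info('side'),'pics/d3raw.png',False,(220,290,200,260))]:
    m,mk=mask(f,box)
    for idx in ([0,1,2,3],[0,1,2]):
        o=least_squares(lambda q:(e2(ci,q[0],q[1],fish)-m)[idx],[512,188]);print(n,m,o.x.round(1),o.fun.round(2))
s=env.state()
print(R.from_quat(s['tool_rot']).inv().apply(np.array([512.3,187.5,s['ee_pos'][2]])-s['ee_pos']))
E
```

```text
wrist [387.25 497.25  75.75 209.  ] [513.3 188.9] [-1.16  2.23 -1.21  1.57]
wrist [387.25 497.25  75.75 209.  ] [514.3 188.5] [-1.31  2.06  0.12]
scene [192.   234.25 144.25 175.  ] [512.  187.2] [-0.39  0.4  -0.33  0.24]
scene [192.   234.25 144.25 175.  ] [511.2 186.3] [-0.41  0.42 -0.06]
side [236.25 277.75 213.25 242.25] [511.6 191. ] [ 0.03 -0.03 -0.45  0.39]
side [236.25 277.75 213.25 242.25] [511.5 193. ] [-0.  0. -0.]
side3 [236.25 277.75 213.   242.25] [511.6 190.5] [ 0.03 -0.03 -0.31  0.26]
side3 [236.25 277.75 213.   242.25] [511.6 191.9] [ 0.01 -0.01  0.  ]
[ 5.40466113e+01  1.47783570e+02 -1.76475307e-02]
```

Call:
play_rows:
  increments:
    - {"translation":[4,11,0],"dr":[0,0,0],"fingers":1}
    - {"translation":[8,22,0],"dr":[0,0,0],"fingers":1}
    - {"translation":[10,28,0],"dr":[0,0,0],"fingers":1}
    - {"translation":[10,28,0],"dr":[0,0,0],"fingers":1}
    - {"translation":[10,28,0],"dr":[0,0,0],"fingers":1}
    - {"translation":[7.8,20.4,0],"dr":[0,0,0],"fingers":1}
    - {"translation":[4,11,0],"dr":[0,0,0],"fingers":1}
    - {"translation":[0,0,5],"dr":[0,0,0],"fingers":1}
    - {"translation":[0,0,8],"dr":[0,0,0],"fingers":1}
    - {"translation":[0,0,8],"dr":[0,0,0],"fingers":1}
    - {"translation":[0,0,5],"dr":[0,0,0],"fingers":1}
    - {"translation":[0,0,0],"dr":[0,0,0],"fingers":1}
    - {"translation":[0,0,0],"dr":[0,0,0],"fingers":1}
    - {"translation":[0,0,0],"dr":[0,0,0],"fingers":1}

```text
clock: 8.2
ee_pos: [512.6, 188.7, 132.7]
tool_rot: [0.165, 0.986, 0.0, 0.0]
ft_force: [0.1, 0.2, -1.4]
width: 26.4
```

```bash
python3 - <<'E'
from h import *
s=env.state(); W=imaging.camera_info("wrist"); im=imaging.get_image("wrist")
cv2.imwrite("pics/w5raw.png",im[:,:,::-1]); np.save("w5.npy",np.r_[W['xyz'],W['attitude'],s['ee_pos'],s['tool_rot']])
cv2.imwrite("pics/w5.png",cv2.resize(im[:,:,::-1],(768,576),interpolation=cv2.INTER_CUBIC))
im=imaging.get_image("scene");cv2.imwrite("pics/s5raw.png",im[:,:,::-1]);cv2.imwrite("pics/s5.png",cv2.resize(im[100:210,160:280,::-1],None,fx=5,fy=5,interpolation=cv2.INTER_CUBIC))
im=imaging.get_image("side");cv2.imwrite("pics/d5raw.png",im[:,:,::-1]);cv2.imwrite("pics/d5.png",cv2.resize(im[170:290,200:320,::-1],None,fx=5,fy=5,interpolation=cv2.INTER_CUBIC))
print(s['ee_pos'],s['tool_rot'],s['ft_force'],s['width'])
E
```

```text
[512.61856288 188.67625264 132.67488763] [1.65234736e-01 9.86254236e-01 1.13988266e-04 2.24603039e-04] [ 0.0912116   0.19189901 -1.40205669] 26.433266497819577
```

View pics/w5.png

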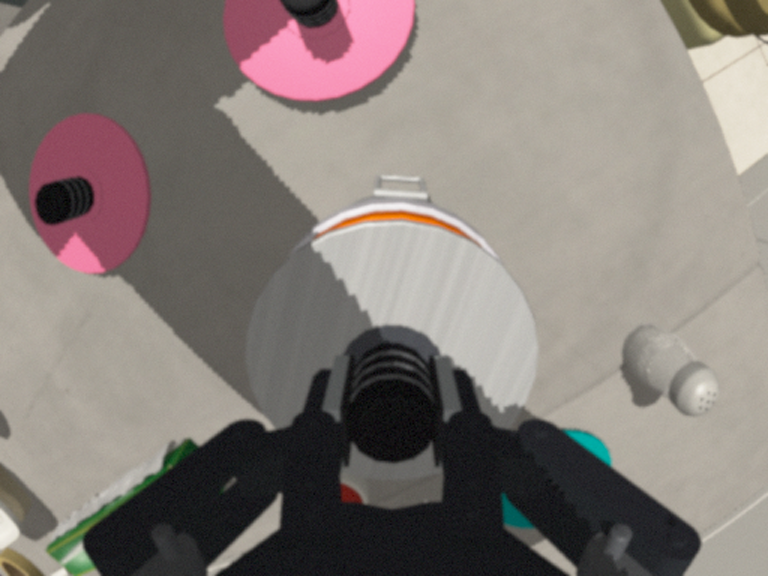

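View pics/s5.png

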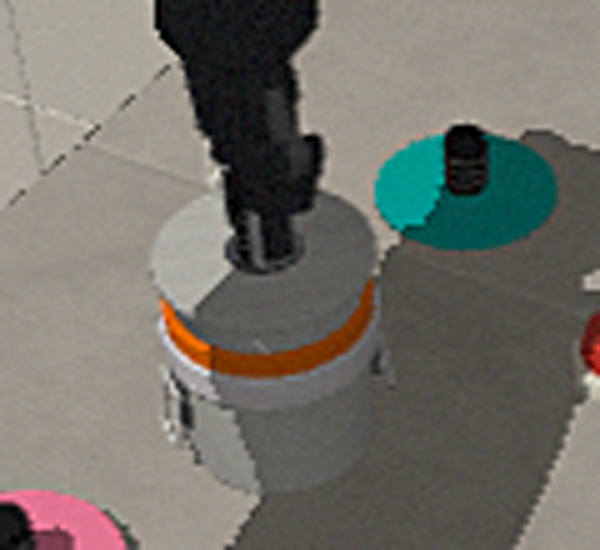

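View pics/d5.png

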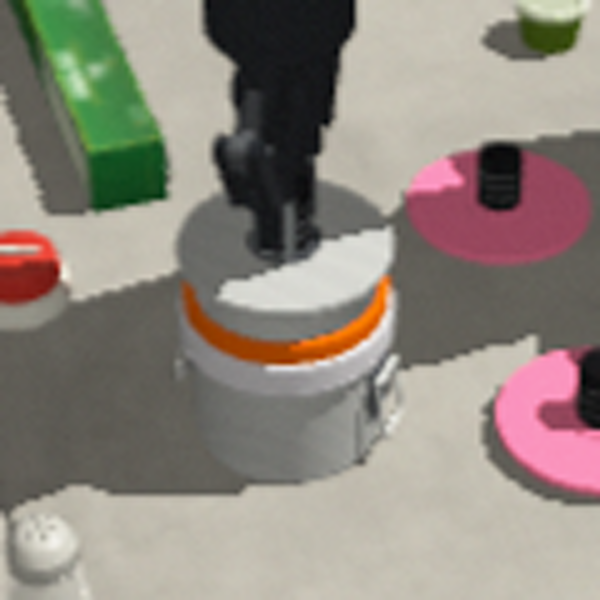

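```bash
python3 - <<'E'
from h import *
S=imaging.camera_info("scene");D=imaging.camera_info("side")
a=np.load("w5.npy");W=dict(imaging.camera_info("wrist"));W['xyz']=a[:3];W['attitude']=a[3:7];p=a[7:10]
for n,ci,ox,oy,s,fi in(("scene",S,160,100,5,False),("side",D,200,170,5,False),("wrist",W,0,0,1.5,True)):
    for nm,x,y,z,r in(("flange",p[0],p[1],p[2]-4.7,57.5),("flange bottom",p[0],p[1],p[2]-10.7,57.5),("gask",p[0],p[1],102,55),("gask",p[0],p[1],96,55),("collar",p[0],p[1],90,58)):
        e=ext(ci,x,y,z,r,fi); print(n,nm,((e-[ox,ox,oy,oy]+.5)*s-.5).round(1), 'cx',((e[:2].mean()-ox+.5)*s-.5).round(1))
E
```

```text
scene flange [147.9 375.9 178.1 322.3] cx 261.9
scene flange bottom [149.4 376.4 187.2 331.6] cx 262.9
scene gask [159.1 373.1 219.9 358.4] cx 266.1
scene gask [160.5 373.6 228.7 367.4] cx 267.0
scene collar [156.1 379.9 234.  380.3] cx 268.0
side flange [174.4 393.5 172.9 308.5] cx 284.0
side flange bottom [175.  393.5 181.8 317.6] cx 284.2
side gask [181.6 388.5 213.5 344.5] cx 285.1
side gask [182.2 388.4 222.1 353.4] cx 285.3
side collar [177.1 394.  227.3 366.1] cx 285.6
wrist flange [243.9 541.1 218.  480.8] cx 392.5
wrist flange bottom [248.3 536.6 214.9 471.8] cx 392.5
wrist gask [266.8 517.9 212.6 440.8] cx 392.4
wrist gask [270.2 514.4 210.1 433.4] cx 392.3
wrist collar [267.2 517.4 200.7 430.9] cx 392.3
```

```bash
python3 - <<'E'
import cv2
a=cv2.imread("pics/w5raw.png")
cv2.imwrite("pics/w5c.png",cv2.resize(a[112:182,195:335],None,fx=5.5,fy=5.5,interpolation=cv2.INTER_CUBIC))
E
```

```text
(no output)
```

View pics/w5c.png

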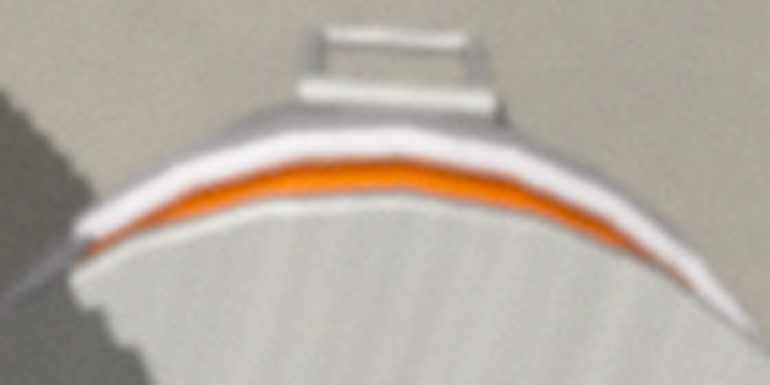

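Relative to the mouth the cover is off by about 0.5 mm along the jaw axis. In the wrist crop the crescent is nearly symmetric, and the flange and gasket edges are both displaced about 3 px from prediction. I'll nudge it and lower.

Call:
play_rows:
  increments:
    - {"translation":[0,0.5,4],"dr":[0,0,0],"fingers":1}
    - {"translation":[0,0,5],"dr":[0,0,0],"fingers":1}
    - {"translation":[0,0,4],"dr":[0,0,0],"fingers":1}
    - {"translation":[0,0,3],"dr":[0,0,0],"fingers":1}
    - {"translation":[0,0,2],"dr":[0,0,0],"fingers":1}
    - {"translation":[0,0,0],"dr":[0,0,0],"fingers":1}
    - {"translation":[0,0,0],"dr":[0,0,0],"fingers":1}
    - {"translation":[0,0,0],"dr":[0,0,0],"fingers":1}

```text
clock: 9.15
ee_pos: [512.7, 189.3, 114.5]
tool_rot: [0.165, 0.986, 0.0, 0.0]
ft_force: [0.0, -0.2, -1.7]
width: 26.4
```

Call:
play_rows:
  increments:
    - {"translation":[0,0,1],"dr":[0,0,0],"fingers":1}
    - {"translation":[0,0,1],"dr":[0,0,0],"fingers":1}
    - {"translation":[0,0,1],"dr":[0,0,0],"fingers":1}
    - {"translation":[0,0,0],"dr":[0,0,0],"fingers":1}
    - {"translation":[0,0,0],"dr":[0,0,0],"fingers":1}
    - {"translation":[0,0,0],"dr":[0,0,0],"fingers":1}

```text
clock: 9.75
ee_pos: [512.7, 189.3, 111.4]
tool_rot: [0.165, 0.986, 0.0, 0.0]
ft_force: [-0.1, 0.2, -0.2]
width: 26.1
```

```bash
python3 - <<'E'
from h import *
s=env.state();print(s['ee_pos'],s['ft_force'],s['torque'])
im=imaging.get_image("scene");cv2.imwrite("pics/s6.png",cv2.resize(im[100:210,160:280,::-1],None,fx=5,fy=5,interpolation=cv2.INTER_CUBIC))
im=imaging.get_image("side");cv2.imwrite("pics/d6.png",cv2.resize(im[170:290,200:320,::-1],None,fx=5,fy=5,interpolation=cv2.INTER_CUBIC))
E
```

```text
[512.67206361 189.25341169 111.42455606] [-0.06166172  0.18297667 -0.23188129] [-0.01040549 -0.01946635  0.05482851]
```

View pics/s6.png

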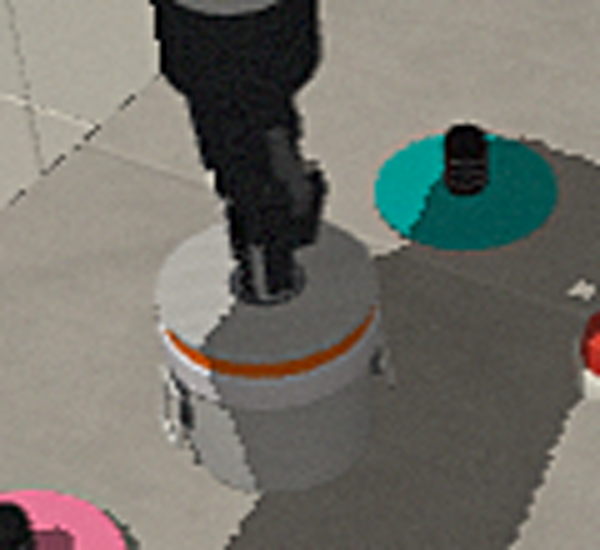

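View pics/d6.png

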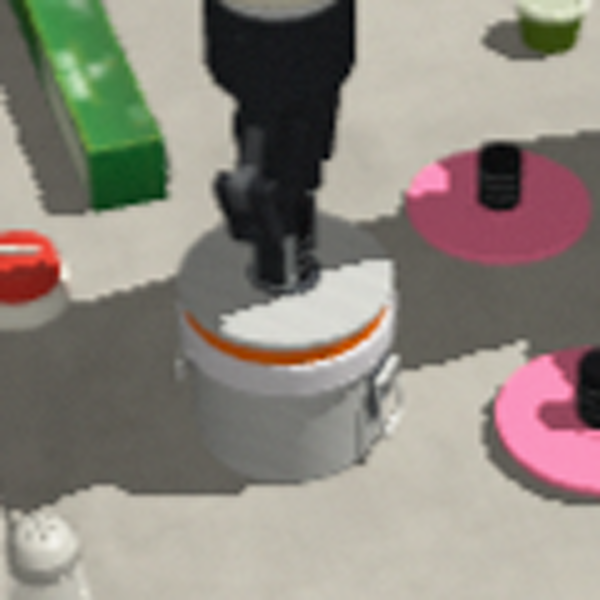

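The cover is level and concentric: the orange band is even, from (165,335) to (375,315) in the scene crop. Contact has begun at about 1.5 N, so I'll press gradually.

Call:
play_rows:
  increments:
    - {"translation":[0,0,0.6],"dr":[0,0,0],"fingers":1}
    - {"translation":[0,0,0.6],"dr":[0,0,0],"fingers":1}
    - {"translation":[0,0,0.6],"dr":[0,0,0],"fingers":1}
    - {"translation":[0,0,0.6],"dr":[0,0,0],"fingers":1}
    - {"translation":[0,0,0.6],"dr":[0,0,0],"fingers":1}
    - {"translation":[0,0,0],"dr":[0,0,0],"fingers":1}
    - {"translation":[0,0,0],"dr":[0,0,0],"fingers":1}
    - {"translation":[0,0,0],"dr":[0,0,0],"fingers":1}

```text
clock: 10.65
ee_pos: [512.7, 189.3, 108.5]
tool_rot: [0.165, 0.986, 0.0, 0.0]
ft_force: [-1.0, 0.0, 4.6]
width: 26.6
```

Call:
play_rows:
  increments:
    - {"translation":[0,0,0.6],"dr":[0,0,0],"fingers":1}
    - {"translation":[0,0,0.6],"dr":[0,0,0],"fingers":1}
    - {"translation":[0,0,0.6],"dr":[0,0,0],"fingers":1}
    - {"translation":[0,0,0.5],"dr":[0,0,0],"fingers":1}
    - {"translation":[0,0,0],"dr":[0,0,0],"fingers":1}
    - {"translation":[0,0,0],"dr":[0,0,0],"fingers":1}
    - {"translation":[0,0,0],"dr":[0,0,0],"fingers":1}
    - {"translation":[0,0,0],"dr":[0,0,0],"fingers":1}

```text
clock: 11.45
ee_pos: [512.7, 189.3, 106.5]
tool_rot: [0.165, 0.986, 0.0, 0.0]
ft_force: [-3.3, -1.0, 8.2]
width: 27.0
```

```bash
python3 - <<'E'
from h import *
s=env.state();print(s['ee_pos'],s['ft_force'],s['torque'],s['tool_rot'])
W=imaging.camera_info("wrist"); im=imaging.get_image("wrist")
cv2.imwrite("pics/w7.png",cv2.resize(im[112:182,195:335,::-1],None,fx=5.5,fy=5.5,interpolation=cv2.INTER_CUBIC))
im=imaging.get_image("side");cv2.imwrite("pics/d7.png",cv2.resize(im[170:290,200:320,::-1],None,fx=5,fy=5,interpolation=cv2.INTER_CUBIC))
im=imaging.get_image("scene");cv2.imwrite("pics/s7.png",cv2.resize(im[100:210,160:280,::-1],None,fx=5,fy=5,interpolation=cv2.INTER_CUBIC))
p=s['ee_pos']
print(ext(W,p[0],p[1],p[2]-4.7,57.5,True)*1.5)
E
```

```text
[512.73025995 189.27520902 106.52343257] [-3.32283442 -1.01694534  8.19867359] [-0.2378031   0.4282783  -0.01177186] [1.65124081e-01 9.86272775e-01 7.25607553e-05 2.13624771e-04]
[243.60071002 540.81545223 217.8381085  480.57501194]
```

View pics/w7.png

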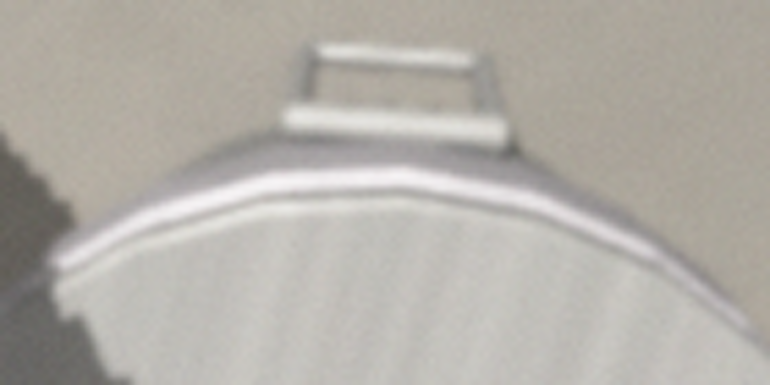

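View pics/d7.png

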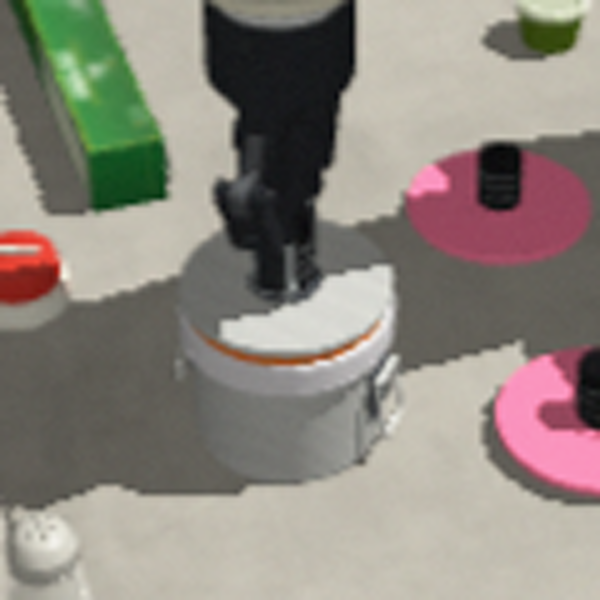

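View pics/s7.png

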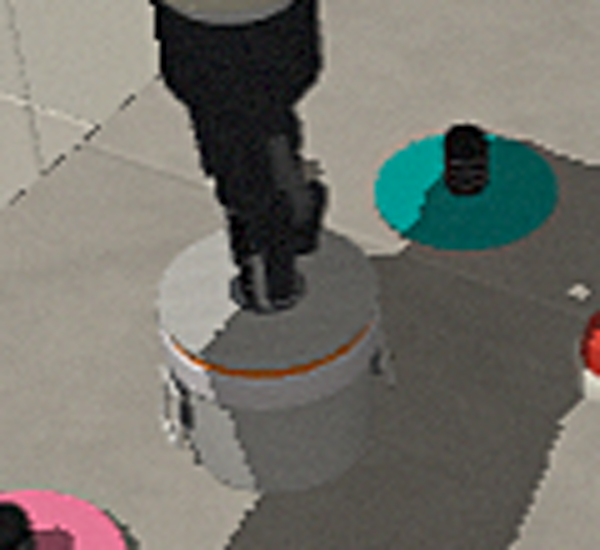

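Call:
play_rows:
  increments:
    - {"translation":[0,0,0],"dr":[0,0,0],"fingers":1}
    - {"translation":[0,0,0],"dr":[0,0,0],"fingers":1}

```text
clock: 11.8
ee_pos: [512.7, 189.3, 106.5]
tool_rot: [0.165, 0.986, 0.0, 0.0]
ft_force: [-3.4, -1.0, 8.4]
width: 26.5
```

```bash
python3 - <<'E'
from h import *
s=env.state();print(s['ee_pos'],s['ft_force'],s['torque'],s['width'])
W=imaging.camera_info("wrist"); p=s['ee_pos']
for n,x,y,z,r in (("flt",p[0],p[1],p[2]-4.7,57.5),("flb",p[0],p[1],p[2]-10.7,57.5),("coltop",p[0],p[1],90,58),("coltop512,188",512,188,90,58)):
    e=ext(W,x,y,z,r,True); print(n,((e-[195,195,112,112]+.5)*5.5-.5).round(1))
E
```

```text
[512.71866245 189.26530361 106.52795544] [-3.36803881 -1.00192283  8.3534318 ] [-0.18266256  0.40008729  0.01194135] 26.462437678869023
flt [-177.2  912.6  184.9 1148.3]
flb [-161.   896.2  173.7 1115.6]
coltop [-150.3  885.4  158.6 1088. ]
coltop512,188 [-162.7  873.6  155.9 1086.4]
```

The push is about right, but a steady −3.4 N side force along x appeared. The view also shows the flange about 0.6 mm too far +x, so I'll relieve it with a small shift.

Call:
play_rows:
  increments:
    - {"translation":[0.4,-0.2,0],"dr":[0,0,0],"fingers":1}
    - {"translation":[0.4,-0.2,0],"dr":[0,0,0],"fingers":1}
    - {"translation":[0,0,0],"dr":[0,0,0],"fingers":1}
    - {"translation":[0,0,0],"dr":[0,0,0],"fingers":1}
    - {"translation":[0,0,0],"dr":[0,0,0],"fingers":1}

```text
clock: 12.3
ee_pos: [512.6, 189.2, 106.9]
tool_rot: [0.165, 0.986, 0.0, 0.001]
ft_force: [4.0, -0.0, 7.4]
width: 26.8
```

The cover holds by friction on the gasket, so the side force depends on the arm's stiffness. Going back half of that shift should cancel it.

Call:
play_rows:
  increments:
    - {"translation":[-0.4,0.1,0],"dr":[0,0,0],"fingers":1}
    - {"translation":[0,0,0.3],"dr":[0,0,0],"fingers":1}
    - {"translation":[0,0,0],"dr":[0,0,0],"fingers":1}
    - {"translation":[0,0,0],"dr":[0,0,0],"fingers":1}
    - {"translation":[0,0,0],"dr":[0,0,0],"fingers":1}

```text
clock: 12.8
ee_pos: [512.7, 189.2, 106.5]
tool_rot: [0.165, 0.986, 0.0, 0.001]
ft_force: [-0.0, 0.8, 8.4]
width: 26.2
```

```bash
python3 - <<'E'
from h import *
s=env.state();print(s['ee_pos'],s['ft_force'],s['torque'],s['width'])
im=imaging.get_image("side");cv2.imwrite("pics/d8.png",cv2.resize(im[210:260,225:305,::-1],None,fx=9,fy=9,interpolation=cv2.INTER_CUBIC))
im=imaging.get_image("scene");cv2.imwrite("pics/s8.png",cv2.resize(im[135:190,180:250,::-1],None,fx=10,fy=10,interpolation=cv2.INTER_CUBIC))
E
```

```text
[512.65003404 189.2434153  106.48145194] [-0.02940955  0.82045269  8.37137223] [-0.02863849 -0.05535156 -0.06565916] 26.177364213149666
```

View pics/d8.png

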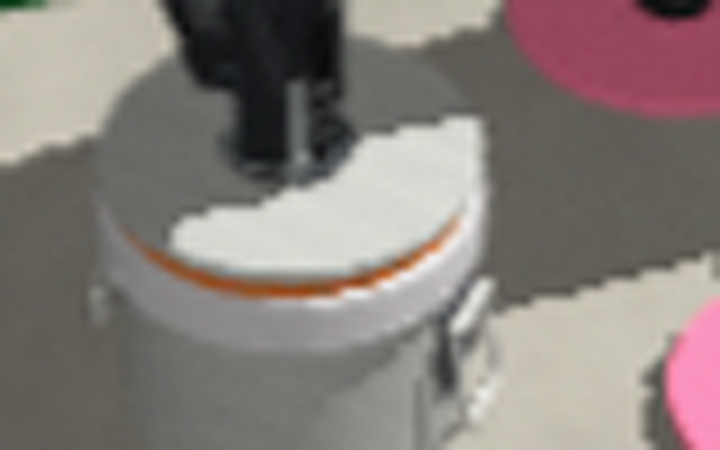

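View pics/s8.png

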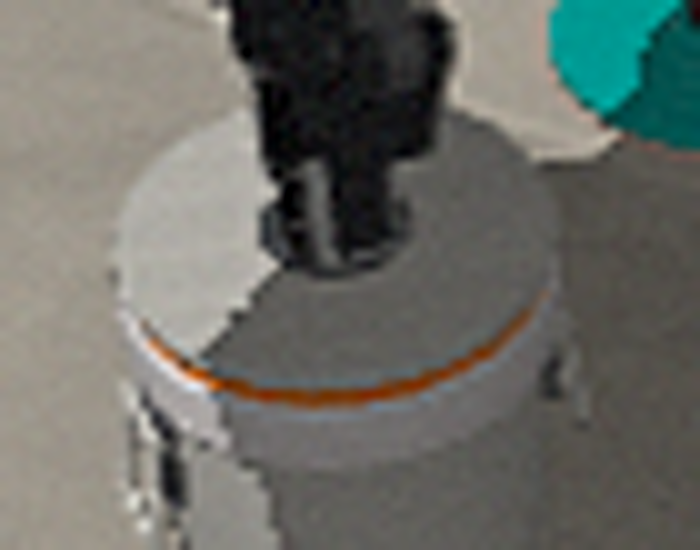

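The side force is gone and contact is about 9.9 N (8.4 plus the 1.5 N cover weight). Both views show an even orange band. I'll hold.

Call:
play_rows:
  increments:
    - {"translation":[0,0,0],"dr":[0,0,0],"fingers":1}
    - {"translation":[0,0,0],"dr":[0,0,0],"fingers":1}
    - {"translation":[0,0,0],"dr":[0,0,0],"fingers":1}
    - {"translation":[0,0,0],"dr":[0,0,0],"fingers":1}
    - {"translation":[0,0,0],"dr":[0,0,0],"fingers":1}
    - {"translation":[0,0,0],"dr":[0,0,0],"fingers":1}
    - {"translation":[0,0,0],"dr":[0,0,0],"fingers":1}
    - {"translation":[0,0,0],"dr":[0,0,0],"fingers":1}
    - {"translation":[0,0,0],"dr":[0,0,0],"fingers":1}
    - {"translation":[0,0,0],"dr":[0,0,0],"fingers":1}
    - {"translation":[0,0,0],"dr":[0,0,0],"fingers":1}
    - {"translation":[0,0,0],"dr":[0,0,0],"fingers":1}
    - {"translation":[0,0,0],"dr":[0,0,0],"fingers":1}
    - {"translation":[0,0,0],"dr":[0,0,0],"fingers":1}
    - {"translation":[0,0,0],"dr":[0,0,0],"fingers":1}
    - {"translation":[0,0,0],"dr":[0,0,0],"fingers":1}
    - {"translation":[0,0,0],"dr":[0,0,0],"fingers":1}
    - {"translation":[0,0,0],"dr":[0,0,0],"fingers":1}
    - {"translation":[0,0,0],"dr":[0,0,0],"fingers":1}
    - {"translation":[0,0,0],"dr":[0,0,0],"fingers":1}

```text
clock: 14.9
ee_pos: [512.7, 189.2, 106.5]
tool_rot: [0.165, 0.986, 0.0, 0.001]
ft_force: [0.7, 0.1, 7.7]
width: 26.4
```

Call:
play_rows:
  increments:
    - {"translation":[0,0,0],"dr":[0,0,0],"fingers":1}
    - {"translation":[0,0,0],"dr":[0,0,0],"fingers":1}
    - {"translation":[0,0,0],"dr":[0,0,0],"fingers":1}
    - {"translation":[0,0,0],"dr":[0,0,0],"fingers":1}
    - {"translation":[0,0,0],"dr":[0,0,0],"fingers":1}
    - {"translation":[0,0,0],"dr":[0,0,0],"fingers":1}
    - {"translation":[0,0,0],"dr":[0,0,0],"fingers":1}
    - {"translation":[0,0,0],"dr":[0,0,0],"fingers":1}
    - {"translation":[0,0,0],"dr":[0,0,0],"fingers":1}
    - {"translation":[0,0,0],"dr":[0,0,0],"fingers":1}
    - {"translation":[0,0,0],"dr":[0,0,0],"fingers":1}
    - {"translation":[0,0,0],"dr":[0,0,0],"fingers":1}
    - {"translation":[0,0,0],"dr":[0,0,0],"fingers":1}
    - {"translation":[0,0,0],"dr":[0,0,0],"fingers":1}
    - {"translation":[0,0,0],"dr":[0,0,0],"fingers":1}
    - {"translation":[0,0,0],"dr":[0,0,0],"fingers":1}
    - {"translation":[0,0,0],"dr":[0,0,0],"fingers":1}
    - {"translation":[0,0,0],"dr":[0,0,0],"fingers":1}
    - {"translation":[0,0,0],"dr":[0,0,0],"fingers":1}
    - {"translation":[0,0,0],"dr":[0,0,0],"fingers":1}

```text
clock: 16.9
ee_pos: [512.7, 189.2, 106.5]
tool_rot: [0.165, 0.986, 0.0, 0.001]
ft_force: [0.4, -0.5, 9.6]
width: 26.6
```

```bash
python3 - <<'E'
from h import *
s=env.state();print(s['clock'],s['ee_pos'],s['ft_force'],s['torque'],s['width'],np.abs(s['joint_velocities']).max())
im=imaging.get_image("scene");cv2.imwrite("pics/s9.png",im[:,:,::-1])
E
```

```text
16.9 [512.67434717 189.23653919 106.48609107] [ 0.38052316 -0.53261034  9.59001863] [-0.04625534 -0.06081419  0.05641647] 26.62278339820515 0.0038916987614745053
```

View pics/s9.png

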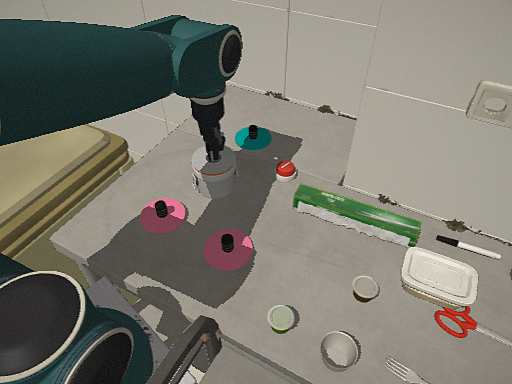

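After a 4 s hold the force is steady apart from sensor noise. The scene view shows the canister still at (214,175), and the timer (285,168) and brown pot (364,288) unmoved. Handing in.

```bash
python3 -c "
from cell import env,job
job.sign_off(); s=env.state(); print(s['clock'],s['ee_pos'],s['ft_force'])"
```

```text
the job is handed in; nothing more can be done
the job is handed in; nothing more can be done
```

I gripped the steel cover by its knob, lowered it plug-down into the canister mouth and pressed it onto the gasket. I held it for about 4 s and handed in at 16.9 s while still pressing.

- **Force:** the tool read 7.7 to 9.6 N upward during the hold. With the cover's 1.5 N weight that is about 9 to 11 N on the gasket, and it agrees with the tool height, which puts the squeeze at about 6 mm.
- **Fit:** camera views before and during pressing showed the cover level and centred to about 1 mm. My separate estimates of the canister's position disagreed by 1 to 4 mm, the side camera being worst in y. I went by cover and rim seen in the same picture.
- **Side force:** about 3.4 N sideways built up during pressing. My first correction overshot to +4 N the other way. Going halfway back brought it under 1 N.
- **Surroundings:** the canister, timer and brown pot look unmoved in the last picture. The arm hides the salt shaker there; I last saw it standing in the pictures taken around the start of pressing.

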